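Key-start the kiln

TASK

Take the red-handled key out of its wooden stand, put it into the key switch on top of the kiln's grey control box and feel for its slot until the key is fully home, then turn it clockwise as far as it goes to switch the kiln on. Leave the key standing in the switch, still turned on, and do not disturb the bowl, the jar or the brush.

Things in the scene. Friction and masses are not known exactly. Their poses are not given: they have to be found in the camera images.
- key_handle (a point): Centre of the key's red flat handle: 50 mm along its x, 14 mm thick along its y, 46 mm tall. The key (115 mm, about 160 g) stands upright, its z up. Below the handle: a thin neck, then a dark flange 36 mm in diameter, underside 37 mm below this point, then the shaft and blade (see key_tip).
- key_tip (a point): Bottom end of the key, on its axis, 92 mm below key_handle, same axes. The flat blade is 18 mm wide along x, 6 mm thick along y, 13 mm long, in one plane with the handle; it fits either way round (half turn). Above it, up to the flange, the shaft is round, 20 mm in diameter.
- stand: Fixed wooden key stand, 80 x 80 mm, 62 mm tall, on a thin 110 mm foot plate. Origin at the centre of its underside, z up. The key hangs upright in its 25 mm hole, flange on the stand's top, shaft and blade 55 mm deep in the hole: lift straight up by at least 60 mm.
- panel: Fixed grey control box, 130 mm along x, 150 mm along y, 65 mm tall; origin at the centre of its underside, z up. In the middle of its top stands the key switch, an upright steel sleeve 53 mm in diameter (61 mm at its rim) and 42 mm tall.
- keyway (a point): Centre of the switch's mouth, 107 mm above the bench, axes as the box's. The mouth is about 31 mm wide and narrows within 4 mm to an upright 23 mm bore that guides the shaft. 27 mm below the mouth the bore ends on the flat top of the brass cylinder (see cyl_face).
- cyl_face (a point): Centre of the brass cylinder's top, 27 mm below keyway; axes as the box's. Its slot is 20.5 x 8.5 mm, 15 mm deep. At rest the slot's long axis lies anywhere within 0.6 rad either side of the box's x: not measured, to be felt for. A blade across it stops here; in line (within about 0.1 rad) it drops 13 mm, until the shaft's shoulder meets the brass: fully home.
- cylinder (a joint): Turn of the brass cylinder from rest: 0 off, grows clockwise seen from above, hard stop at 1.2 rad (on). Stiff by friction (about 0.15 N m), no spring: it stays where left. The key has about 0.15 rad of play in the slot each way. A black pointer on the box, geared to it, swings from a red dot (off) to a green dot (on).
- bowl_mid (a point): White ceramic bowl, 124 mm wide, 60 mm tall, loose; this point is half-way up it. Leave it alone.
- jar_mid (a point): Blue glaze jar, 60 mm in diameter, 90 mm tall, loose; this point is half-way up it. Leave it alone.
- brush_grip (a point): Handle of a loose brush, 180 mm long, lying flat. Leave it alone.

How it is judged:
By the outcome, as a careful person would: the job done as asked, in the order asked, and still so for the second after the job is handed in, with the robot touching nothing.
It also fails if it takes over 72 s, if anything falls off the work surface, if the arm or the gripper's body presses on something with over 40 N, if the wrist force passes 120 N, or if a joint passes its speed limit or range.

ROBOT

A 7-joint arm with a two-finger parallel gripper is mounted at the origin on the work surface. World frame = base frame: x ahead of the robot, y to its left, z up, the work surface at z = 0. Lengths are in m, angles in rad, forces in N, time in s.
With the tool pointing down it reaches from about 0.375 to 0.925 m from the base axis. Payload 3.1 kg.
Tool frame: the origin (TCP) lies on the mounting face of the last link; the fingertips stand 173 mm ahead of it and the grasp point (between the pads) lies arm.grip_depth ahead of it (arm.grip_depth is the distance from the TCP to the grasp point, in m); z points along the fingers, x is the direction in which the jaws open and shut, and the axes are right-handed (so a half turn about z gives the same grasp; the last joint's range is limited). The gripper opens to 85 mm and grips with 20 to 120 N. Pads are 22 mm wide; open, the fingers measure 114 mm over their backs; the gripper's body (76 mm by 85 mm) begins 54 mm behind the grasp point. The pads swing forward as they close: fully open they stand 13 mm farther back than shut.
Start: joints at [-1.216, 0.383, 0.044, 1.598, -0.018, 1.161, -0.05], TCP at [0.284, 0.585, 0.405] pointing down, gripper open.
Joint ranges: [-2.61, 2.61], [-0.41, 2.15], [-1.48, 1.57], [0, 2.5], [-1.57, 4.71], [0.05, 1.97], [-2.85, 2.85]. Speed limits (rad/s): [2.79, 2.79, 3.14, 3.14, 3.14, 3.14, 3.14].

INTERFACE

Orientations are given as a rotation vector (axis times angle).
In Python, from workcell import arm gives the robot as it stands. The module is installed in compiled form; this text tells all that it offers.
- The arm moves only by the tool servo_tool, never from a script. Its argument "commands" is text: rows parted by semicolons, each of 7 numbers parted by spaces: the turn, a rotation vector about the world's x, y, z in units of 6 degrees (1.0 is 6 degrees), then the shift along the world's x, y, z in m, then the finger opening in m, from 0 to 0.0854. A call has 1 to 8 rows; each row shifts and turns the commanded pose from where the row before left it; what a row does not reach is not made up. A row lasts 1/8 s, in which the tool goes at most 62.5 mm and 10.7 degrees, less where a joint would pass 70% of its speed; a pose out of reach is approached as far as the arm can. A call with a gripper value outside its range is refused whole. The fingers move at their own pace and stop on an object; "force" is the grip in N (left out, the last holds). Time passes only in rows, so rows that do not move let the fingers close. It gives the time, the measured TCP pose, the force and the opening at its end, in the units of the state.
- arm.state(): the state, without advancing time (a new reading comes with each control period).
- arm.get_image(name): name is "scene" or "top" or "wrist"; returns a dict with "pixels" (384x512x3 uint8, red, green, blue), "vfov" (degrees; the focal length in pixels is half the picture's height over the tangent of half this angle, whatever the lens; pixels are square), "cx", "cy" (the principal point, pixels), "rvec" (rotation vector, rad) and "tvec" (3), from world to camera coordinates, as OpenCV has them. Camera axes: x right, y down, z forward; pixel columns grow to the right and rows downward; lengths in m; the calibration is good to about 2 mm. The wrist camera is an equidistant fisheye: a pixel r from the principal point sees the ray r / f radians off the axis. A picture is of the moment at which its call begins. There is no depth.
- arm.close_job(): hands the job in, once; it reports no verdict.
The state is a dict: "time_s": time; "joint_pos": joint angles; "joint_velocities": joint speeds; "joint_efforts": joint torques, N m; "eef_pos": TCP position; "eef_rot": TCP orientation; "ft_force": force on the tool from outside, world axes, zero at the start; "torque": the same for the moment, N m; "opening": opening from 0.0 (shut) to 1.0 (fully open).
Only numpy, scipy, OpenCV 4.12 (cv2) and the standard library are available. Lean on these libraries where they do the work, as an engineer would, in place of code of your own. Each camera call takes 0.05 s, during which the arm holds its last target.

## Working session

There is one attempt and no reset: what is moved stays moved. The work goes in short steps, Python scripts to look and compute and a tool call to move; the robot and the scene stay as the last step left them, time stands still between calls to the robot, and variables do not carry over. Pictures are saved under pics/ and viewed, and the job is handed in when it is done.

Besides the shell and the picture viewer there is one more tool, called in YAML: its name, and indented under it one key for each argument. servo_tool: Moves the arm, as the interface text tells. Its arguments: {"type":"object","properties":{"commands":{"type":"string"},"force":{"type":"number"}},"required":["commands"]}

```bash
mkdir -p pics
cat > h.py <<'E'
import numpy as np, cv2
from workcell import arm
from scipy.spatial.transform import Rotation as R
def snap(n,f):
    im=arm.get_image(n); cv2.imwrite('pics/'+f+'.png',im['pixels'][:,:,::-1]); 
    np.savez('pics/'+f+'.npz',**im); return im
def ld(f): return dict(np.load('pics/'+f+'.npz'))
def foc(im): return im['pixels'].shape[0]/2/np.tan(np.radians(float(im['vfov']))/2)
def ray(im,u,v,fish=False):
    f=foc(im); x=(u-im['cx']);y=(v-im['cy'])
    if fish:
        r=np.hypot(x,y); t=r/f; d=np.array([np.sin(t)*x/r,np.sin(t)*y/r,np.cos(t)])
    else: d=np.array([x/f,y/f,1.]); 
    Rm=R.from_rotvec(im['rvec']).as_matrix(); return -Rm.T@im['tvec'], Rm.T@d
def atz(im,u,v,z,fish=False):
    o,d=ray(im,u,v,fish); return o+d*(z-o[2])/d[2]
def proj(im,P,fish=False):
    c=R.from_rotvec(im['rvec']).as_matrix()@np.array(P)+im['tvec']; f=foc(im)
    if fish:
        r=np.hypot(c[0],c[1]); t=np.arctan2(r,c[2]); return np.array([im['cx']+f*t*c[0]/r, im['cy']+f*t*c[1]/r])
    return np.array([im['cx']+f*c[0]/c[2],im['cy']+f*c[1]/c[2]])
def tri(obs):
    A=np.zeros((3,3));b=np.zeros(3)
    for im,u,v,fi in obs:
        o,d=ray(im,u,v,fi); d=d/np.linalg.norm(d); M=np.eye(3)-np.outer(d,d); A+=M;b+=M@o
    return np.linalg.solve(A,b)
def crop(f,x0,y0,x1,y1,s,out):
    i=cv2.imread('pics/'+f+'.png')[y0:y1,x0:x1]; cv2.imwrite('pics/'+out+'.png',cv2.resize(i,None,fx=s,fy=s,interpolation=cv2.INTER_CUBIC))
def st():
    s=arm.state(); print('t',s['time_s'],'pos',np.round(s['eef_pos'],4),'R',np.round(R.from_rotvec(s['eef_rot']).as_matrix(),3).tolist(),'F',np.round(s['ft_force'],1),'T',np.round(s['torque'],2),'op',s['opening'],'q',np.round(s['joint_pos'],3))
E
python3 - <<'E'
from h import *
st(); print(arm.grip_depth)
for n in('scene','top','wrist'):
    im=snap(n,n+'0'); print(n,im['vfov'],-R.from_rotvec(im['rvec']).as_matrix().T@im['tvec'])
E
```

```text
t 0.0 pos [0.2841 0.5841 0.4033] R [[0.437, 0.899, -0.001], [0.899, -0.437, -0.002], [-0.003, 0.0, -1.0]] F [ 0.3  0.2 -0.3] T [ 0.03 -0.01  0.01] op 0.9988061812268826 q [-1.216  0.384  0.044  1.6   -0.018  1.161 -0.05 ]
0.1547
scene 48.391620682810206 [ 0.96358042 -0.7225097   1.02410129]
top 52.391134677052584 [ 0.52939152 -0.0866319   1.01136498]
wrist 65.70646984690485 [0.21347086 0.61716188 0.37281921]
```

View pics/scene0.png

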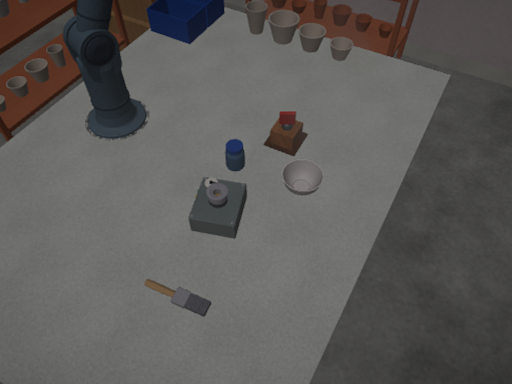

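View pics/top0.png

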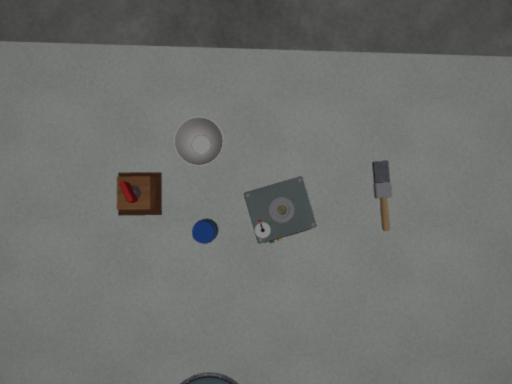

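View pics/wrist0.png

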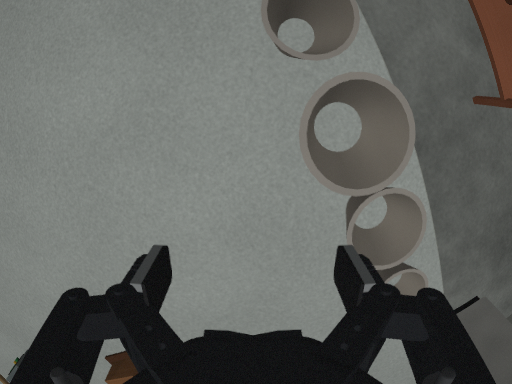

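The scene and top views show the stand at top px (140,193), the control box at (280,210), the jar at (205,231), the bowl at (199,141) and the brush at (383,195). I'll enlarge these.

Run:
```python
from h import *
crop('top0',105,160,175,225,10,'c1');crop('top0',235,170,325,250,8,'c2')
crop('scene0',255,100,315,160,10,'c3');crop('scene0',180,170,255,240,9,'c4')
```

```text
(no output)
```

View pics/c1.png

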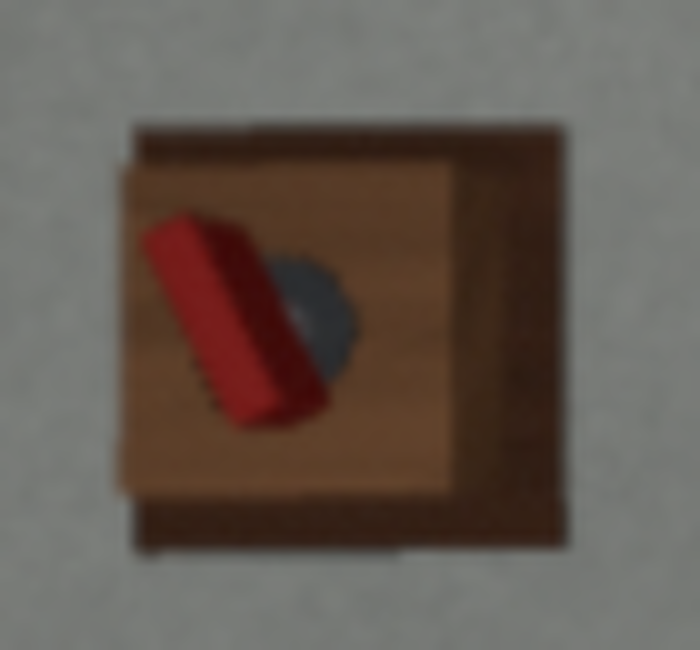

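View pics/c2.png

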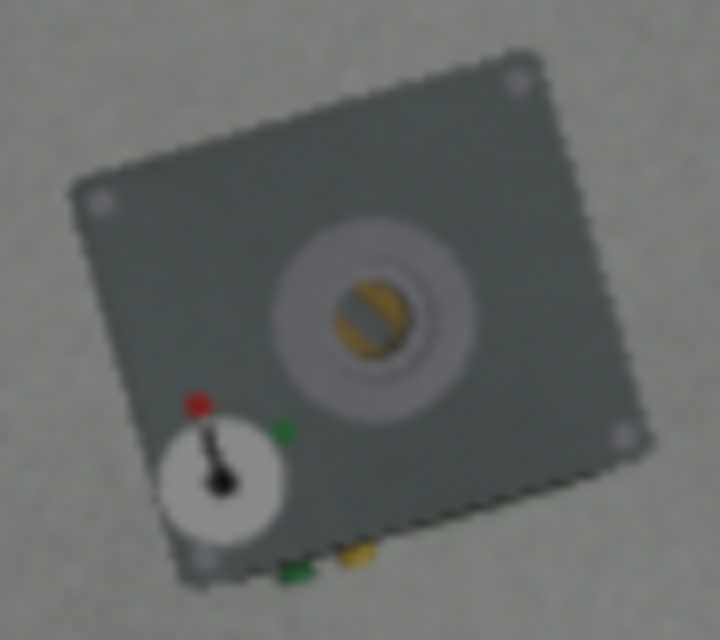

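View pics/c3.png

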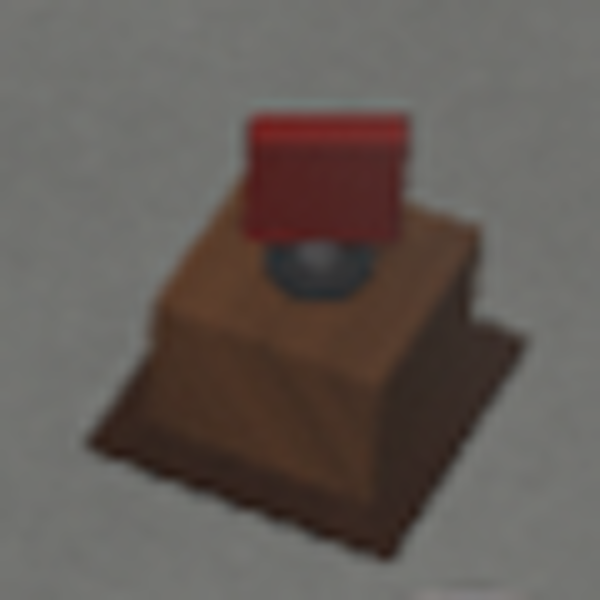

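View pics/c4.png

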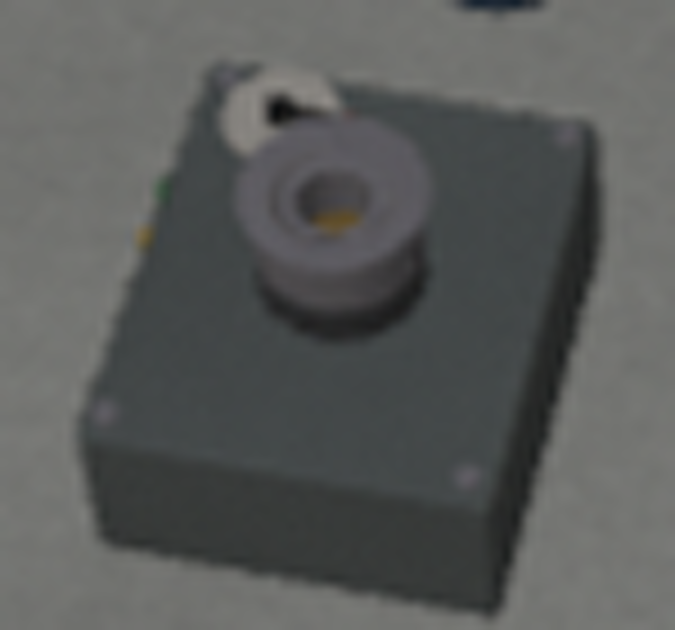

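Run:
```python
from h import *
t=ld('top0');s=ld('scene0')
g=lambda im,x0,y0,k,pts,z:np.array([atz(im,x0+(u+.5)/k-.5,y0+(v+.5)/k-.5,z)[:2] for u,v in pts])
kt=g(t,105,160,10,[(140,238),(190,212),(288,408),(240,428)],.122); print('key top',kt.round(4).tolist(),kt.mean(0))
a=(kt[2]+kt[3]-kt[0]-kt[1]); print('key ang',np.arctan2(a[1],a[0]),np.linalg.norm(a)/2, np.linalg.norm(kt[1]-kt[0]))
ks=g(s,255,100,10,[(252,118),(408,115)],.122); print('scene top back edge',ks, np.arctan2(*(ks[1]-ks[0])[::-1]))
ks=g(s,255,100,10,[(252,118),(408,115),(408,140),(250,143)],.122); print(ks.mean(0))
c=g(t,105,160,10,[(122,165),(452,160),(452,490),(122,495)],.062);print('stand top',c.tolist(),c.mean(0))
b=g(t,235,170,8,[(72,185),(535,50),(652,440),(185,585)],.065);print('box top',b.round(4).tolist(),b.mean(0))
for i in range(4):
  e=b[(i+1)%4]-b[i];print(np.linalg.norm(e),np.arctan2(e[1],e[0]))
r=g(t,235,170,8,[(272,320),(477,320),(374,217),(374,423)],.107);print('rim',r.tolist(),(r[0]+r[1])[0]/2,(r[2]+r[3])/2,r.mean(0))
r=g(s,180,170,9,[(236,195),(433,195),(333,118),(333,273)],.107);print('rim scene',r.mean(0))
sl=g(t,235,170,8,[(345,297),(393,343)],.080);d=sl[1]-sl[0];print('slot',sl,np.linalg.norm(d),np.arctan2(d[1],d[0]))
for n,uv in dict(bowl=(199,141),jar=(205,231)).items(): print(n,atz(t,*uv,.08))
```

```text
key top [[0.5785, 0.2054], [0.5846, 0.1943], [0.5407, 0.1709], [0.5359, 0.1815]] [0.55991587 0.18801288]
key ang -2.640537865016018 0.049283526569553496 0.012647288658623232
scene top back edge [[0.53850621 0.18195513]
 [0.57996451 0.20657014]] 0.5357961004426177
[0.561642   0.18915554]
stand top [[0.5993421000405904, 0.22997962937216637], [0.6023950012823158, 0.15066000131363616], [0.5224894362837424, 0.1482284460731647], [0.5195971935634491, 0.22732938684898019]] [0.56095593 0.18904937]
box top [[0.5658, -0.0775], [0.61, -0.2176], [0.4922, -0.2553], [0.4456, -0.1144]] [ 0.52841263 -0.16618177]
0.14686557314211787 -1.2645360108385184
0.12370723202410114 -2.832071334863938
0.14839471945171606 1.8902829216892214
0.12567415344166516 0.297405890262905
rim [[0.5263087573181692, -0.13672609148310608], [0.5275744918034208, -0.19625325338276653], [0.5568086648755329, -0.165750714077103], [0.49713364650763375, -0.16689359072823837]] 0.526941624560795 [ 0.52697116 -0.16632215] [ 0.52695639 -0.16640591]
rim scene [ 0.52819807 -0.16635116]
slot [[ 0.53354236 -0.15989794]
 [ 0.52012475 -0.17451456]] 0.019841315359309213 -2.3134512969891885
bowl [0.68650802 0.03159639 0.08      ]
jar [0.47215737 0.01176734 0.08      ]
```

servo_tool:
  commands: "0 0 -1.48 0.02 -0.028 0 0.085;0 0 -1.48 0.02 -0.028 0 0.085;0 0 -1.48 0.02 -0.028 0 0.085;0 0 -1.48 0.02 -0.028 0 0.085;0 0 -1.48 0.02 -0.028 0 0.085;0 0 -1.48 0.02 -0.028 0 0.085;0 0 -1.48 0.02 -0.028 0 0.085;0 0 -1.48 0.02 -0.028 0 0.085"
  force: 100

```text
time_s: 1.15
eef_pos: [0.4447, 0.3594, 0.4043]
eef_rot: [3.135, -0.199, -0.001]
ft_force: [-0.5, 0.7, -0.1]
opening: 0.994
```

servo_tool:
  commands: "0 0 -1.48 0.02 -0.028 0 0.085;0 0 -1.48 0.02 -0.028 0 0.085;0 0 -1.48 0.02 -0.028 0 0.085;0 0 -1.48 0.02 -0.028 0 0.085;0 0 -1.48 0.02 -0.028 0 0.085;0 0 -1.48 0.02 -0.028 0 0.085;0 0 0 0 0 0 0.085"

```text
time_s: 2.02
eef_pos: [0.5657, 0.1885, 0.4046]
eef_rot: [2.71, -1.585, 0.003]
ft_force: [0.0, -1.0, -1.5]
opening: 0.996
```

Run:
```python
from h import *
st(); R0=R.from_rotvec(arm.state()['eef_rot']).as_matrix(); print('yaw',np.arctan2(R0[1,0],R0[0,0]))
snap('wrist','w1')
```

```text
t 2.025 pos [0.5657 0.1885 0.4046] R [[0.49, -0.872, 0.001], [-0.872, -0.49, -0.002], [0.003, 0.0, -1.0]] F [ 0.  -1.  -1.5] T [-0.03  0.01 -0.  ] op 0.9959117773741222 q [-0.878  0.315  0.59   1.755 -0.189  1.129 -1.289]
yaw -1.0586386020632184
```

View pics/w1.png

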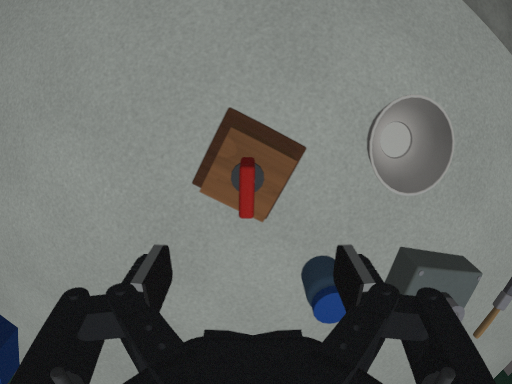

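The wrist view shows the key upright at px (247,187), lined up with the tool's y axis, with the stand around it and the jar at (328,300). I'll enlarge it.

Run:
```python
from h import *
crop('w1',215,145,280,230,7,'w1c')
im=ld('w1')
for P in [(.5608,.1886,.122),(.5608,.1886,.065)]: print(proj(im,P,True))
a=.515
for s in(1,-1):
  for n in (1,-1): print(proj(im,(.5608+s*.025*np.cos(a)-n*.007*np.sin(a),.1886+s*.025*np.sin(a)+n*.007*np.cos(a),.122),True))
```

```text
[247.27786301 193.38045284]
[247.98749276 176.91126689]
[238.99467026 166.05521888]
[255.11115919 165.97838274]
[239.91849007 219.21869552]
[255.12683611 219.17198917]
```

View pics/w1c.png

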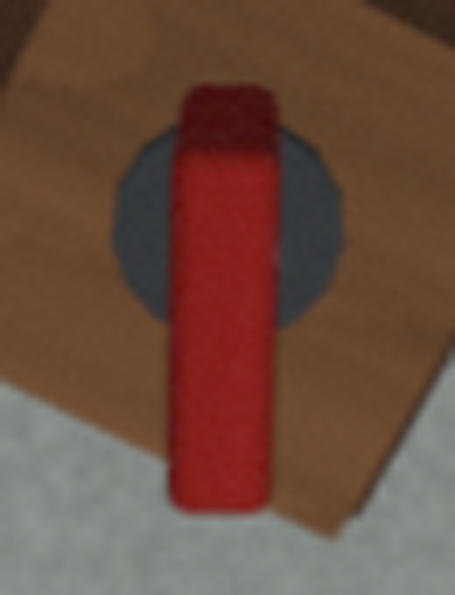

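servo_tool:
  commands: "0 0 0 -0.005 0 -0.035 0.085;0 0 0 0 0 -0.04 0.085;0 0 0 0 0 -0.04 0.085;0 0 0 0 0 -0.028 0.085;0 0 0 0 0 0 0.085;0 0 0 0 0 0 0.085"

```text
time_s: 2.82
eef_pos: [0.5596, 0.1936, 0.2627]
eef_rot: [-2.717, 1.574, -0.001]
ft_force: [-0.1, -0.8, -0.8]
opening: 0.993
```

Run:
```python
from h import *
st(); 
snap('wrist','w2')
```

```text
t 2.825 pos [0.5596 0.1936 0.2627] R [[0.498, -0.867, 0.001], [-0.867, -0.498, 0.001], [-0.0, -0.002, -1.0]] F [-0.1 -0.8 -0.8] T [ 0.01 -0.03  0.02] op 0.9927397057037244 q [-0.823  0.483  0.519  1.87  -0.308  0.867 -1.202]
```

View pics/w2.png

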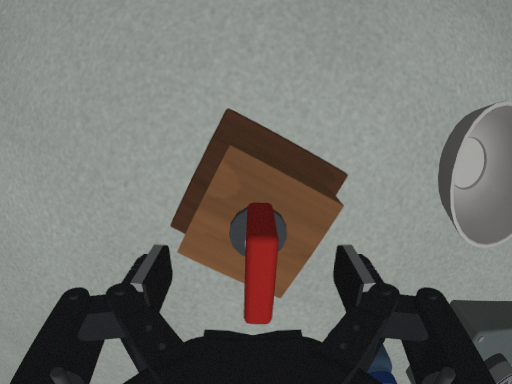

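servo_tool:
  commands: "0 0 0 0.001 -0.005 -0.002 0.085;0 0 0 0 0 0 0.03;0 0 0 0 0 0 0.01;0 0 0 0 0 0 0.0;0 0 0 0 0 0 0.0;0 0 0 0 0 0 0.0;0 0 0 0 0 0 0;0 0 0 0 0 0 0"

```text
time_s: 3.88
eef_pos: [0.5602, 0.1878, 0.2596]
eef_rot: [-2.717, 1.577, 0.001]
ft_force: [-0.6, 0.6, 1.0]
opening: 0.148
```

Run:
```python
from h import *
st();
```

```text
t 3.875 pos [0.5602 0.1878 0.2596] R [[0.496, -0.868, -0.0], [-0.868, -0.496, 0.0], [-0.001, 0.0, -1.0]] F [-0.6  0.6  1. ] T [0.19 0.16 0.01] op 0.1484184502848119 q [-0.814  0.486  0.519  1.874 -0.311  0.862 -1.192]
```

servo_tool:
  commands: "0 0 0 0 0 0.02 0;0 0 0 0 0 0.03 0;0 0 0 0 0 0.03 0;0 0 0 0 0 0.03 0;0 0 0 0 0 0.03 0;0 0 0 0 0 0 0"

```text
time_s: 4.62
eef_pos: [0.5617, 0.1868, 0.4037]
eef_rot: [-2.711, 1.575, -0.007]
ft_force: [0.1, -0.1, -0.9]
opening: 0.152
```

Run:
```python
from h import *
st(); 
snap('wrist','w3')
```

```text
t 4.625 pos [0.5617 0.1868 0.4037] R [[0.495, -0.869, 0.007], [-0.869, -0.495, 0.003], [0.001, -0.007, -1.0]] F [ 0.1 -0.1 -0.9] T [ 0.04  0.03 -0.01] op 0.15242382737283944 q [-0.884  0.305  0.593  1.769 -0.188  1.117 -1.283]
```

View pics/w3.png

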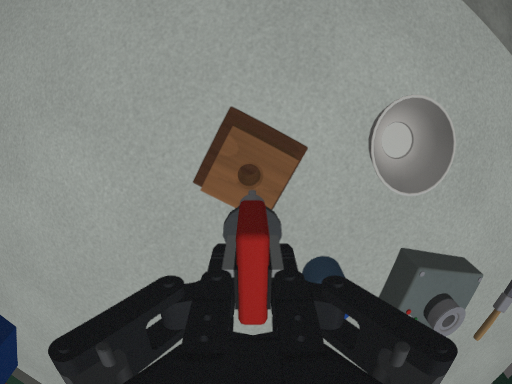

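servo_tool:
  commands: "0 0 0.3 -0.004 -0.03 0 0;0 0 0.4 -0.004 -0.05 0 0;0 0 0.4 -0.004 -0.05 0 0;0 0 0.4 -0.004 -0.05 0 0;0 0 0.4 -0.005 -0.05 0 0;0 0 0.4 -0.005 -0.05 0 0;0 0 0.4 -0.004 -0.05 0 0;0 0 0.3 -0.004 -0.023 0 0"

```text
time_s: 5.68
eef_pos: [0.5244, -0.1695, 0.3985]
eef_rot: [2.925, -1.138, -0.003]
ft_force: [-0.8, 0.8, -1.3]
opening: 0.147
```

servo_tool:
  commands: "0 0 0 0 0 0 0;0 0 0 0 0 0 0"

```text
time_s: 5.92
eef_pos: [0.5264, -0.1638, 0.3987]
eef_rot: [-2.931, 1.13, 0.003]
ft_force: [0.6, 0.4, -1.5]
opening: 0.153
```

Run:
```python
from h import *
st(); 
R0=R.from_rotvec(arm.state()['eef_rot']).as_matrix(); print('yaw',np.arctan2(R0[1,0],R0[0,0]))
snap('wrist','w4');snap('scene','s4')
crop('s4',150,60,280,240,4,'s4c')
im=ld('s4')
for P in [(.5275,-.1664,.107)]: print(proj(im,P))
```

```text
t 5.925 pos [ 0.5264 -0.1638  0.3987] R [[0.741, -0.672, -0.002], [-0.672, -0.741, 0.001], [-0.002, 0.0, -1.0]] F [ 0.6  0.4 -1.5] T [0.03 0.02 0.01] op 0.15283940057521786 q [-0.409  0.243  0.734  1.871 -0.182  1.098 -0.343]
yaw -0.7363226089060422
[216.40914056 191.09565048]
```

View pics/w4.png

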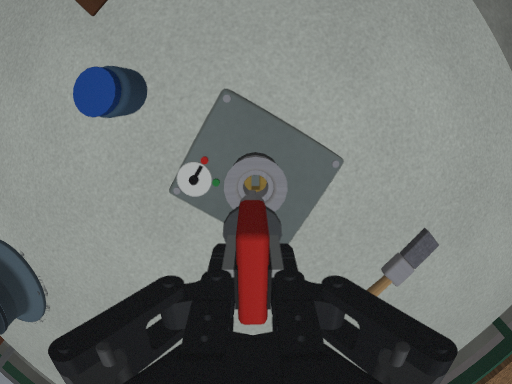

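View pics/s4c.png

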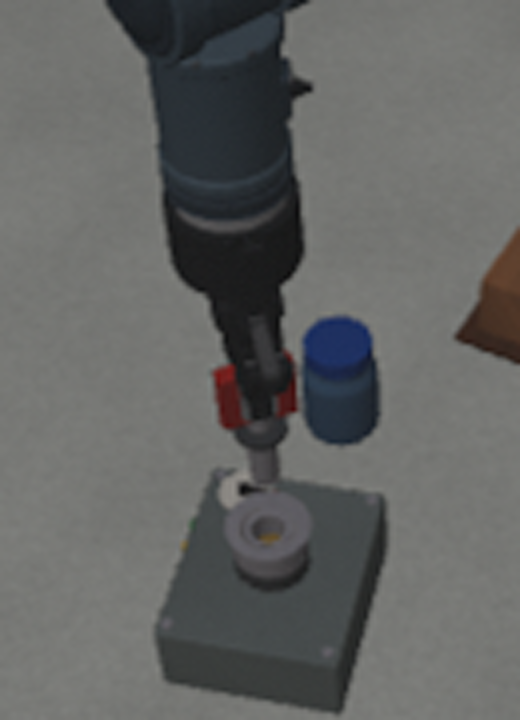

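Run:
```python
from h import *
crop('w4',215,145,300,235,7,'w4c')
im=ld('w4')
print(proj(im,(.5275,-.1664,.107),True),proj(im,(.5275,-.1664,.08),True))
```

```text
[254.70919061 186.8205702 ] [254.55240947 179.03802765]
```

View pics/w4c.png

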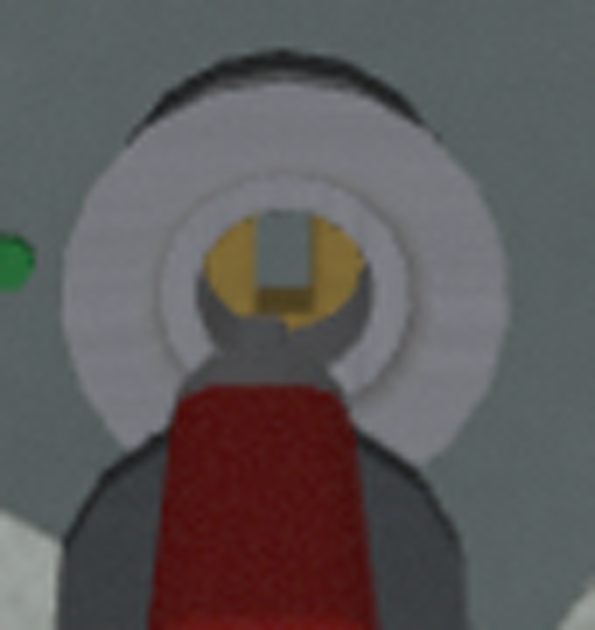

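Run:
```python
from h import *
im=ld('w4'); s=arm.state(); p=s['eef_pos'];M=R.from_rotvec(s['eef_rot']).as_matrix()
c=215+285.5/7-.43; v=145+305/7-.43
print('switch',c,v,atz(im,c,v,.107,True))
for dx,dy,dz in [(0,0,.2526),(0,0,.2),(0,0,.1606-.023)]+[(a*.007,b*.025,z) for a in(1,-1) for b in (1,-1) for z in(.1606-.023,.1606+.023)]:
    print((dx,dy,dz),((proj(im,p+M@np.array([dx,dy,dz]),True)-[215,145])*7+3).round(1))
```

```text
switch 255.35571428571427 188.14142857142855 [ 0.52709073 -0.16773992  0.107     ]
(0, 0, 0.2526) [255.9 380.1]
(0, 0, 0.2) [253.4 573.8]
(0, 0, 0.1376) [248.4 985.7]
(0.007, 0.025, 0.1376) [ 352.8 1271.8]
(0.007, 0.025, 0.18359999999999999) [334.2 909.9]
(0.007, -0.025, 0.1376) [368.9 628. ]
(0.007, -0.025, 0.18359999999999999) [341.2 367.4]
(-0.007, 0.025, 0.1376) [ 148.7 1271.7]
(-0.007, 0.025, 0.18359999999999999) [173.5 910. ]
(-0.007, -0.025, 0.1376) [122.9 628.3]
(-0.007, -0.025, 0.18359999999999999) [160.7 367.8]
```

servo_tool:
  commands: "0 0 0 0.001 -0.003 -0.015 0;0 0 0 0 0 -0.015 0;0 0 0 0 0 0 0;0 0 0 0 0 0 0;0 0 0 0 0 0 0"

```text
time_s: 6.65
eef_pos: [0.5276, -0.1687, 0.3701]
eef_rot: [-2.93, 1.133, -0.001]
ft_force: [-0.4, 0.5, -1.2]
opening: 0.148
```

Run:
```python
from h import *
st(); 
R0=R.from_rotvec(arm.state()['eef_rot']).as_matrix(); print('yaw',np.arctan2(R0[1,0],R0[0,0]))
snap('scene','s5');snap('top','t5');crop('s5',170,130,260,240,6,'s5c')
```

```text
t 6.65 pos [ 0.5276 -0.1687  0.3701] R [[0.74, -0.673, 0.001], [-0.673, -0.74, -0.0], [0.001, -0.001, -1.0]] F [-0.4  0.5 -1.2] T [ 0.   -0.04 -0.05] op 0.14806090215092957 q [-0.386  0.285  0.725  1.894 -0.218  1.041 -0.308]
yaw -0.7377358379123623
```

View pics/s5c.png

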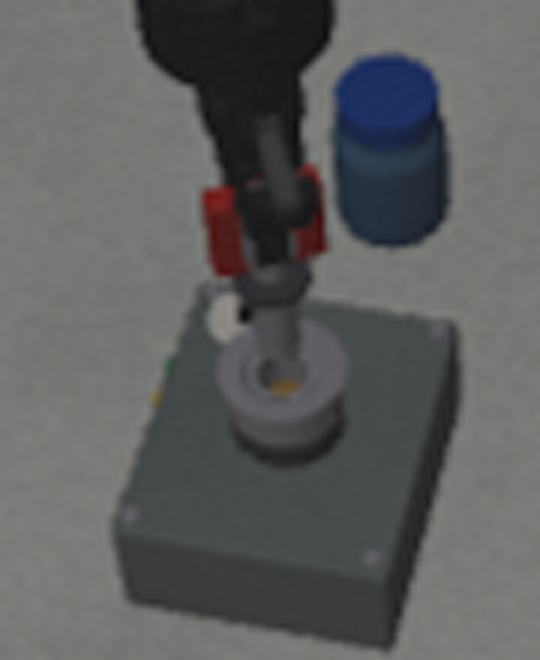

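The scene view shows the key tip just above the switch mouth, at about crop (278,360), with the sleeve centre at (283,375), so the two line up. Going down.

servo_tool:
  commands: "0 0 0 0 0.002 -0.005 0;0 0 0 0 0 -0.005 0;0 0 0 0 0 -0.005 0;0 0 0 0 0 -0.005 0;0 0 0 0 0 0 0"

```text
time_s: 7.38
eef_pos: [0.5271, -0.1664, 0.349]
eef_rot: [2.93, -1.132, -0.002]
ft_force: [-0.9, 0.3, -1.8]
opening: 0.149
```

Run:
```python
from h import *
st();
```

```text
t 7.375 pos [ 0.5271 -0.1664  0.349 ] R [[0.74, -0.673, -0.001], [-0.673, -0.74, 0.0], [-0.001, 0.001, -1.0]] F [-0.9  0.3 -1.8] T [-0.02 -0.03  0.03] op 0.14923193678001015 q [-0.377  0.312  0.714  1.914 -0.24   1.003 -0.294]
```

Past the funnel with no force. Next is the cylinder face, at TCP z ≈ 0.3326.

servo_tool:
  commands: "0 0 0 0 0 -0.004 0;0 0 0 0 0 -0.004 0;0 0 0 0 0 -0.004 0;0 0 0 0 0 -0.003 0;0 0 0 0 0 0 0;0 0 0 0 0 0 0"

```text
time_s: 8.12
eef_pos: [0.5274, -0.1665, 0.3347]
eef_rot: [-2.93, 1.132, -0.0]
ft_force: [0.7, -0.6, -2.0]
opening: 0.15
```

Run:
```python
from h import *
st();
```

```text
t 8.125 pos [ 0.5274 -0.1665  0.3347] R [[0.74, -0.672, 0.0], [-0.672, -0.74, -0.0], [0.0, -0.0, -1.0]] F [ 0.7 -0.6 -2. ] T [-0.04  0.01  0.  ] op 0.1502739580936184 q [-0.367  0.333  0.705  1.925 -0.259  0.975 -0.279]
```

servo_tool:
  commands: "0 0 0 0 0 -0.003 0;0 0 0 0 0 -0.003 0;0 0 0 0 0 0 0"

```text
time_s: 8.5
eef_pos: [0.5272, -0.1664, 0.3283]
eef_rot: [2.93, -1.132, -0.001]
ft_force: [0.8, -0.1, -1.2]
opening: 0.147
```

Run:
```python
from h import *
st();
```

```text
t 8.5 pos [ 0.5272 -0.1664  0.3283] R [[0.74, -0.672, -0.001], [-0.672, -0.74, 0.0], [-0.001, 0.0, -1.0]] F [ 0.8 -0.1 -1.2] T [0.04 0.06 0.03] op 0.14678267129500722 q [-0.362  0.342  0.701  1.93  -0.266  0.964 -0.273]
```

Tip is about 4 mm below the face with no force, so the blade is in the slot. Continuing to the bottom.

servo_tool:
  commands: "0 0 0 0 0 -0.003 0;0 0 0 0 0 -0.003 0;0 0 0 0 0 -0.002 0;0 0 0 0 0 0 0"

```text
time_s: 9.0
eef_pos: [0.5272, -0.1664, 0.3204]
eef_rot: [2.93, -1.132, -0.001]
ft_force: [-0.2, -0.1, -1.7]
opening: 0.147
```

Run:
```python
from h import *
st();
```

```text
t 9.0 pos [ 0.5272 -0.1664  0.3204] R [[0.74, -0.672, -0.001], [-0.672, -0.74, 0.0], [-0.0, 0.0, -1.0]] F [-0.2 -0.1 -1.7] T [ 0.01  0.01 -0.03] op 0.1467204010752367 q [-0.356  0.353  0.696  1.936 -0.276  0.949 -0.265]
```

servo_tool:
  commands: "0 0 0 0 0 -0.0015 0;0 0 0 0 0 -0.001 0;0 0 0 0 0 0 0"

```text
time_s: 9.38
eef_pos: [0.5276, -0.1668, 0.3194]
eef_rot: [-2.929, 1.132, -0.0]
ft_force: [-1.5, 1.3, 5.6]
opening: 0.149
```

Run:
```python
from h import *
st();
```

```text
t 9.375 pos [ 0.5276 -0.1668  0.3194] R [[0.74, -0.673, 0.0], [-0.673, -0.74, 0.001], [-0.0, -0.001, -1.0]] F [-1.5  1.3  5.6] T [0.18 0.63 0.04] op 0.14913031408202626 q [-0.355  0.356  0.695  1.935 -0.279  0.947 -0.263]
```

Contact at TCP z 0.3194 (fully home predicted at 0.3196), so the key is home. Turning clockwise.

servo_tool:
  commands: "0 0 -0.7 0 0 0.0005 0;0 0 -1 0 0 0 0;0 0 -1 0 0 0 0;0 0 -1 0 0 0 0;0 0 -1 0 0 0 0;0 0 -1 0 0 0 0;0 0 -1 0 0 0 0;0 0 -1 0 0 0 0"

```text
time_s: 10.38
eef_pos: [0.5274, -0.1666, 0.3195]
eef_rot: [-2.248, 2.194, 0.001]
ft_force: [-3.0, 0.5, 3.0]
opening: 0.147
```

Run:
```python
from h import *
st(); 
R0=R.from_rotvec(arm.state()['eef_rot']).as_matrix(); print('yaw',np.arctan2(R0[1,0],R0[0,0]))
```

```text
t 10.375 pos [ 0.5274 -0.1666  0.3195] R [[0.024, -1.0, -0.0], [-1.0, -0.024, 0.001], [-0.001, 0.0, -1.0]] F [-3.   0.5  3. ] T [0.11 0.59 0.18] op 0.14747332989710182 q [-0.49   0.405  0.871  1.941 -0.376  0.966 -0.987]
yaw -1.5463833040486068
```

servo_tool:
  commands: "0 0 -1 0 0 0 0;0 0 -1 0 0 0 0;0 0 -1 0 0 0 0;0 0 -0.8 0 0 0 0;0 0 0 0 0 0 0"

```text
time_s: 11.0
eef_pos: [0.5274, -0.1666, 0.3195]
eef_rot: [1.774, -2.593, -0.001]
ft_force: [-2.8, 1.1, 5.2]
opening: 0.151
```

Run:
```python
from h import *
st(); 
R0=R.from_rotvec(arm.state()['eef_rot']).as_matrix(); print('yaw',np.arctan2(R0[1,0],R0[0,0]))
```

```text
t 11.0 pos [ 0.5274 -0.1666  0.3195] R [[-0.362, -0.932, -0.001], [-0.932, 0.362, 0.0], [-0.0, 0.001, -1.0]] F [-2.8  1.1  5.2] T [0.14 0.64 0.05] op 0.15114752111634097 q [-0.556  0.442  0.962  1.943 -0.436  0.981 -1.329]
yaw -1.9414391574043102
```

servo_tool:
  commands: "0 0 -0.5 0 0 0 0;0 0 -0.5 0 0 0 0;0 0 -0.4 0 0 0 0;0 0 0 0 0 0 0"

```text
time_s: 11.5
eef_pos: [0.5274, -0.1666, 0.3195]
eef_rot: [1.58, -2.715, -0.001]
ft_force: [-2.5, 0.1, 5.2]
opening: 0.148
```

Run:
```python
from h import *
st(); 
R0=R.from_rotvec(arm.state()['eef_rot']).as_matrix(); print('yaw',np.arctan2(R0[1,0],R0[0,0]))
```

```text
t 11.5 pos [ 0.5274 -0.1666  0.3195] R [[-0.494, -0.869, -0.001], [-0.869, 0.494, 0.0], [-0.0, 0.001, -1.0]] F [-2.5  0.1  5.2] T [0.15 0.66 0.1 ] op 0.1484437110482981 q [-0.579  0.458  0.997  1.944 -0.461  0.989 -1.454]
yaw -2.0877974808294004
```

Turned 1.35 rad and not yet clearly at the stop. Going on in small steps.

servo_tool:
  commands: "0 0 -0.4 0 0 0 0;0 0 -0.4 0 0 0 0;0 0 0 0 0 0 0"

```text
time_s: 11.88
eef_pos: [0.5274, -0.1665, 0.3195]
eef_rot: [1.467, -2.777, -0.001]
ft_force: [-2.3, 0.9, 5.3]
opening: 0.151
```

Run:
```python
from h import *
st(); 
R0=R.from_rotvec(arm.state()['eef_rot']).as_matrix(); print('yaw',np.arctan2(R0[1,0],R0[0,0]))
snap('wrist','w6')
crop('w6',150,100,350,250,4,'w6c')
```

```text
t 11.875 pos [ 0.5274 -0.1665  0.3195] R [[-0.564, -0.826, -0.001], [-0.826, 0.564, 0.0], [0.0, 0.001, -1.0]] F [-2.3  0.9  5.3] T [0.16 0.73 0.44] op 0.15098183612387964 q [-0.592  0.468  1.016  1.944 -0.475  0.993 -1.524]
yaw -2.1697402853576593
```

View pics/w6c.png

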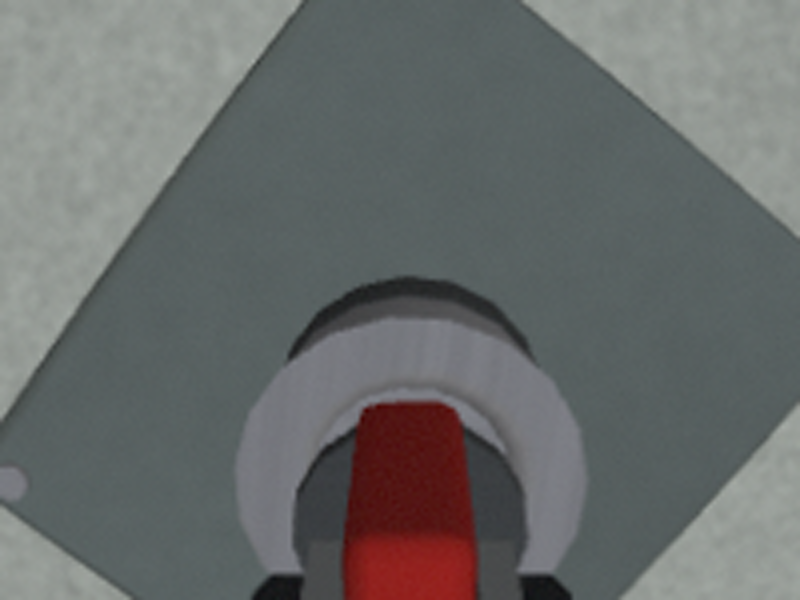

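View pics/w6.png

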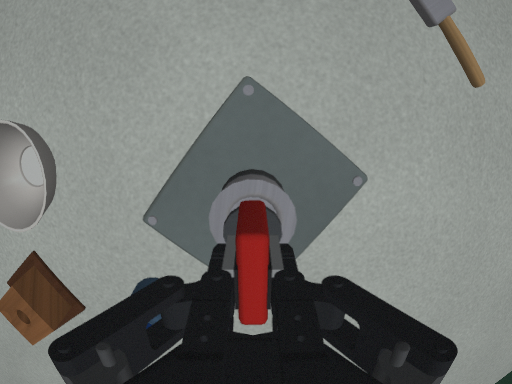

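The pointer is hidden behind the gripper, but the torque has jumped to 0.44 N m, which points to the stop. One more small push to confirm.

servo_tool:
  commands: "0 0 -0.3 0 0 0 0;0 0 0 0 0 0 0"

```text
time_s: 12.18
eef_pos: [0.5275, -0.1664, 0.3195]
eef_rot: [1.425, -2.799, -0.001]
ft_force: [-2.1, 1.1, 5.4]
opening: 0.147
```

Run:
```python
from h import *
st(); 
R0=R.from_rotvec(arm.state()['eef_rot']).as_matrix(); print('yaw',np.arctan2(R0[1,0],R0[0,0]))
snap('top','t6');crop('t6',235,170,325,250,8,'t6c')
snap('scene','s6');crop('s6',170,130,260,240,6,'s6c')
```

```text
t 12.175 pos [ 0.5275 -0.1664  0.3195] R [[-0.588, -0.809, -0.001], [-0.809, 0.588, 0.0], [0.001, 0.001, -1.0]] F [-2.1  1.1  5.4] T [0.18 0.76 0.59] op 0.1474844350067384 q [-0.597  0.472  1.023  1.944 -0.48   0.995 -1.55 ]
yaw -2.199856362473129
```

View pics/t6c.png

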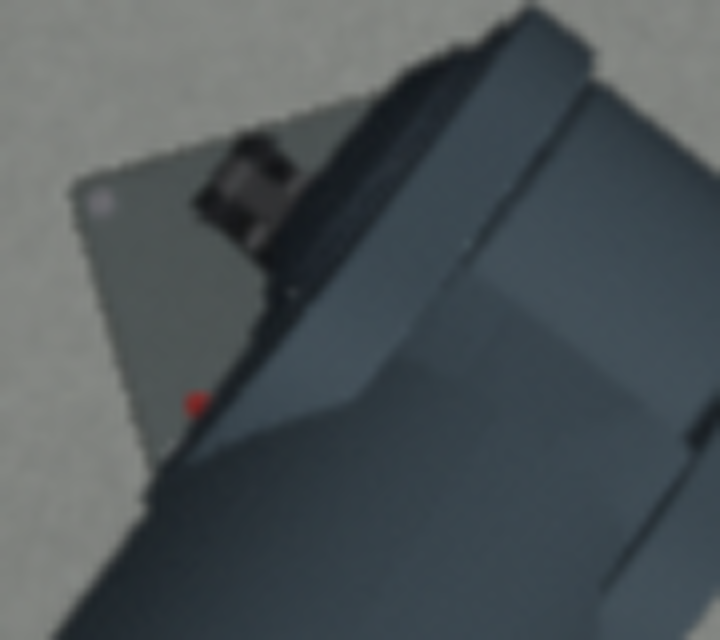

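View pics/s6c.png

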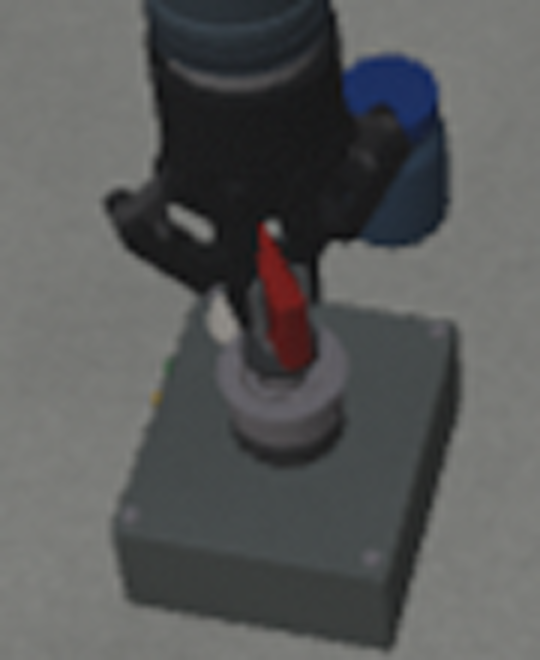

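Torque climbed to 0.59 N m over just 0.03 rad, so it is at the hard stop. Easing off the wind-up, opening and retreating straight up.

servo_tool:
  commands: "0 0 0.4 0 0 0.0006 0;0 0 0 0 0 0 0;0 0 0 0 0 0 0.03;0 0 0 0 0 0 0.06;0 0 0 0 0 0 0.08;0 0 0 0 0 0 0.08;0 0 0 0 0 0 0.08"

```text
time_s: 13.15
eef_pos: [0.5274, -0.1665, 0.3192]
eef_rot: [-1.478, 2.772, -0.0]
ft_force: [0.4, -0.6, 0.8]
opening: 0.939
```

servo_tool:
  commands: "0 0 0 0 0 0.01 0.08;0 0 0 0 0 0.02 0.08;0 0 0 0 0 0.03 0.08;0 0 0 0 0 0.03 0.08;0 0 0 0 0 0.02 0.08;0 0 0 0 0 0 0.08"

```text
time_s: 13.9
eef_pos: [0.5279, -0.167, 0.4314]
eef_rot: [-1.477, 2.769, -0.003]
ft_force: [-0.2, 0.3, 0.1]
opening: 0.94
```

Run:
```python
from h import *
st(); 
snap('wrist','w7')
```

```text
t 13.9 pos [ 0.5279 -0.167   0.4314] R [[-0.557, -0.83, 0.004], [-0.83, 0.557, 0.0], [-0.002, -0.004, -1.0]] F [-0.2  0.3  0.1] T [-0.04  0.01 -0.03] op 0.9404962802334692 q [-0.726  0.319  1.15   1.842 -0.316  1.18  -1.634]
```

View pics/w7.png

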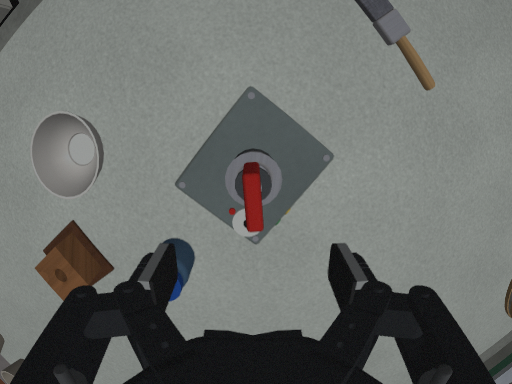

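The key stands in the switch at px (253,185) and the handle covers the pointer. I'll move aside for a top view.

servo_tool:
  commands: "0 0 0 -0.01 -0.04 0 0.08;0 0 0 -0.01 -0.04 0 0.08;0 0 0 -0.01 -0.04 0 0.08;0 0 0 -0.01 -0.04 0 0.08;0 0 0 -0.01 -0.04 0 0.08;0 0 0 0 0 0 0.08"

```text
time_s: 14.7
eef_pos: [0.4739, -0.3703, 0.4281]
eef_rot: [1.465, -2.775, -0.001]
ft_force: [-1.0, 0.2, 0.4]
opening: 0.937
```

Run:
```python
from h import *
st(); 
snap('top','t7');crop('t7',235,170,325,250,8,'t7c')
snap('scene','s7');crop('s7',180,150,255,240,6,'s7c')
```

```text
t 14.7 pos [ 0.4739 -0.3703  0.4281] R [[-0.564, -0.826, -0.004], [-0.826, 0.564, -0.001], [0.003, 0.002, -1.0]] F [-1.   0.2  0.4] T [ 0.04 -0.    0.  ] op 0.9371949706867698 q [-0.242  0.446  1.085  1.73  -0.414  1.223 -1.222]
```

View pics/t7c.png

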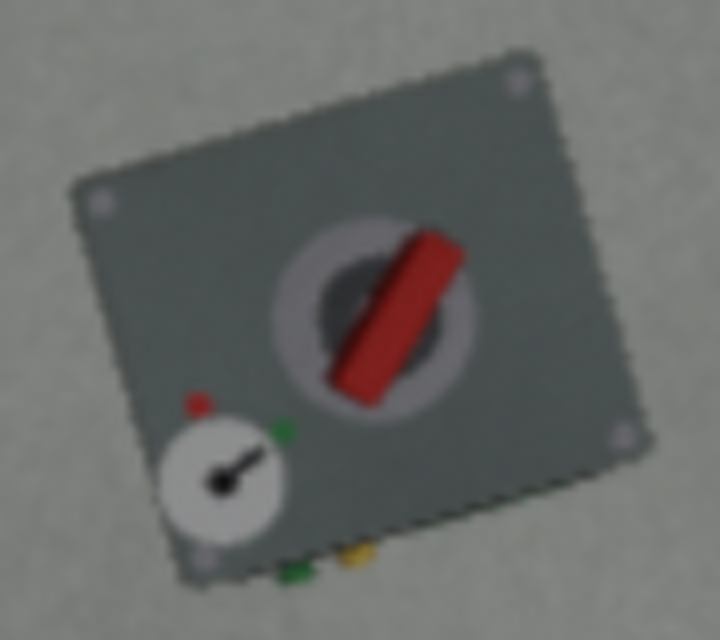

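View pics/t7.png

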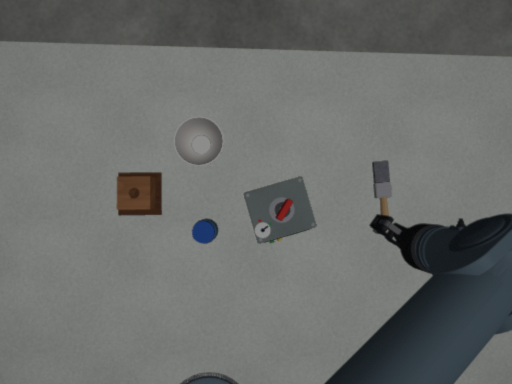

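View pics/s7c.png

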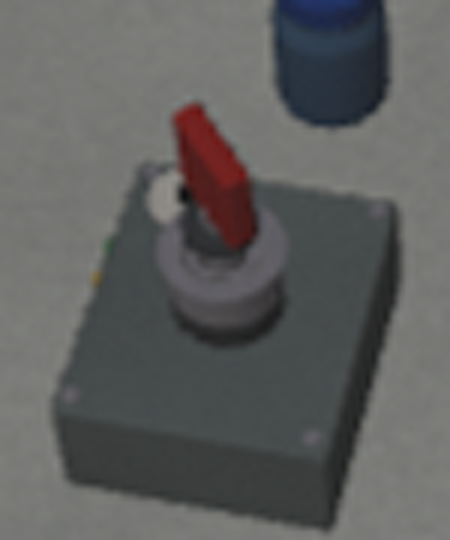

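The top view shows the pointer at about 37° against the green dot's 39°, within reading error. The key is upright, and the bowl (199,141), jar (205,231) and brush haven't moved. Handing in.

Run:
```python
from h import *
print(arm.close_job())
```

```text
the job is handed in; nothing more can be done
None
```

The key is fully home in the key switch, turned clockwise to its stop, and left standing there released. I handed the job in at about 15 s.

- **Finding the slot:** the slot showed in the top and wrist pictures, so I lined the key up with it beforehand. The blade dropped in on the first try without a search.
- **Fully home:** the key met the bottom at a tool height of 0.3194 m, against 0.3196 m predicted.
- **Turned on:** I turned the tool about 1.46 rad, which includes the play and some wind-up. The torque then rose from about 0.15 to 0.59 N m against the stop. In the last top view the pointer lies at about 37° and the green dot at about 39°, which agree within reading error.
- **Everything else:** the bowl, jar and brush look unmoved, though the arm hides part of the brush handle in that view. The gripper was clear of everything. The contact force readings I took stayed under about 7 N.

No check failed or disagreed.

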